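Fit the change gear behind the push-to-open guard

ROBOT

A 6-joint arm with a two-finger parallel gripper is mounted at the origin on the work surface. World frame = base frame: x ahead of the robot, y to its left, z up, the work surface at z = 0. Lengths are in m, angles in degrees, forces in N, time in s.
With the tool pointing down it reaches from about 0.225 to 0.725 m from the base axis. Payload 3.1 kg.
Tool frame: the origin (TCP) lies midway between the tips of the shut fingers; the grasp point (between the pads) lies 19 mm behind it; z points along the fingers, y is the line along which they close (so a half turn about z gives the same grasp; the last joint's range is limited). The gripper opens to 85 mm and grips with 20 to 120 N. Pads are 22 mm wide; open, the fingers measure 114 mm over their backs; the gripper's body (76 mm by 85 mm) begins 54 mm behind the grasp point. The pads swing forward as they close: fully open they stand 13 mm farther back than shut.
Start: joints at [61.318, 2.75, 5.684, 92.934, 0, 82.678], TCP at [0.191, 0.489, 0.202] pointing down, gripper open.
Joint ranges: [-166.93, 166.93], [-56.73, 111.36], [-69.38, 81.34], [-121.58, 131.49], [-85.45, 84.26], [-180, 180]. Speed limits (degrees/s): [159.86, 159.86, 180, 180, 180, 180].

INTERFACE

Orientations are given as [roll, pitch, yaw] about the fixed x, y, z axes, in that order (R = Rz(yaw) Ry(pitch) Rx(roll)).
In Python, from workcell import * gives the robot as it stands.
- The arm moves only by the tool move_arm, never from a script. Its argument "targets" is a list of rows, each an object with "jaw": the finger opening in cm, from 0 to 8.54; "xyz": the shift along the world's x, y, z in cm, a list of three; "yaw": the turn about the world's z in rad. A call has 1 to 12 rows; each row shifts and turns the commanded pose from where the row before left it; what a row does not reach is not made up. A row lasts 1/10 s, in which the tool goes at most 50 mm and 8.59 degrees, less where a joint would pass 70% of its speed; a pose out of reach is approached as far as the arm can. A call with a gripper value outside its range is refused whole. The fingers move at their own pace and stop on an object; "grip_force" is the grip in N (left out, the last holds). Time passes only in rows, so rows that do not move let the fingers close. It gives the time, the measured TCP pose, the force, the opening and the grip force at its end, in the units of the state.
- observe(): the state, without advancing time (a new reading comes with each control period).
- read_camera(name): name is "scene" or "side" or "wrist"; returns a dict with "img" (384x512x3 uint8, blue, green, red), "range_z" (384x512 float32, m along the optical axis (not along the pixel's ray), 0 where there is no reading), "K" (3x3 intrinsics, pixels), "k1" (the pictures are not rectified: a ray, as slopes to the right and down, at radius r is drawn at 1 + k1 r^2 times it, then the intrinsics apply), "camera_from_world" (4x4, takes a point from world to camera coordinates). Camera axes: x right, y up, looking along -z (the intrinsics and any distortion apply to the point x, -y, -z); pixel columns grow to the right and rows downward; lengths in m; the calibration is good to about 2 mm. A picture is of the moment at which its call begins.
- close_job(): hands the job in; it is judged then, once.
The state is a dict: "time": time; "joint_positions": joint angles; "qvel": joint speeds; "tau": joint torques, N m; "tcp_pos": TCP position; "tcp_rot": TCP orientation; "contact_force": force on the tool from outside, world axes, zero at the start; "wrist_torque": the same for the moment, N m; "gripper_width": opening from 0.0 (shut) to 1.0 (fully open); "grip_force": force on a finger pad.
Only numpy, scipy, OpenCV 4.12 (cv2) and the standard library are available. Lean on these libraries where they do the work, as an engineer would, in place of code of your own. Each camera call takes 0.05 s, during which the arm holds its last target. There are 200 camera calls.

TASK

Press the yellow guard of the green feed gearbox in at its free end until the spring catch lets go and it pops ajar, then swing it well open, to about a right angle or beyond. Fit the brass change gear over the stub shaft with its teeth meshed with the steel gear beside it, down flat on its seat, and leave it there with the guard open. Do not shift the dark spare gear, the ring nut, the grease pot, the oil bottle, the mug or the round bar.

Things in the scene. Friction and masses are not known exactly. Their poses are not given: they have to be found in the camera images.
- gearbox: Green feed gearbox fixed to the bench, yaw varies. Origin on the bench; x to the motor (away from the robot), y left, z up. Base plate 12 mm thick, x -130..95, y +-102 mm. Housing 200 mm wide, 115 high at x 0..92, lower grey motor behind. In front of its face (x = 0), under the guard: stub shaft at (-60, -32) mm, driven gear at (-60, 24), axes upright. A sprung plunger in the face pops the guard.
- guard (a joint): Yellow guard's angle, rad: 0 closed, negative pushed in (stop -0.045), positive open (stop 1.75), clockwise from above: the right (free) end comes to the robot. Pushed in 0.04 (7 mm at the free end, about 5 N there, then a firm stop), the catch lets go for good; as the pusher backs away, it pops to about 0.35, then swings with light friction (0.1 to 0.2 N m) and stays. Held fast until tripped.
- guard_hinge (a point): On the guard's upright hinge axis, at its left rear end, at the height of the guard's top (115 mm above the bench); at (-4, 92) mm of the gearbox. Its axes turn with the guard; on the closed guard they are the gearbox's.
- guard_press (a point): Centre of the 28 mm black press pad on the guard's front face, 92 mm up, 24 mm from the free end; closed at (-120, -66) mm of the gearbox; press along the gearbox's +x. The guard is a 4 mm sheet hood with front, top and both ends, open behind and below: closed it spans x -120..-8, y -90..88 mm of the gearbox, 32 to 115 mm above the bench.
- guard_edge (a point): Top of the guard's rear rim at its rear edge, 170 mm from the hinge, 12 mm from the free end; closed at (-8, -78, 115) mm of the gearbox; moves with the guard. The rim is a bar 8 x 14 mm along the top rear. Ajar, a wedge gap some 60 mm wide at the free end lies between rim and housing face: shut fingers put in from above can push the rim open. A thin catch pin sticks out 18 mm behind it, 80 mm up.
- shaft_seat (a point): Centre of the gear seat: the flat top, 45 mm above the bench, of a 28 mm pedestal round the steel stub shaft, which is 12 mm thick and stands 33 mm above the seat (top 5 mm tapered). The gear's underside rests here. Axes are the gearbox's.
- driven_gear: Bright steel 10-tooth gear beside the stub shaft, centres 56 mm apart, 58 mm over the tips, roots 39 mm, teeth 6 mm wide (4.8 at the tips), 42 to 58 mm above the bench, flat top. Origin: centre of its underside; x points along a tooth (white dot). It turns only against stiff friction (0.25 N m); its angle varies.
- change_gear: Loose brass gear, hub up. 12 teeth, 68 mm over the tips, roots 47 mm, teeth 6 mm wide (4.8 at the tips), disc 15 mm thick; 12-sided hub 32 mm across, its top 45 mm above the underside; 16 mm bore right through; 0.29 to 0.47 kg. Origin: centre of its underside, z up, x along a tooth (white dot). Grip the hub from above. In mesh it has about 3 degrees of play either way.
- spare_gear: Dark steel gear with 18 fine teeth, 68 mm across, 28 mm hub, 45 mm high; does not fit, leave it. Origin: centre of its underside. It, the brass gear and the blue pot swap places (two to the right of the gearbox, one to the left).
- grease_pot: Blue round grease pot, 64 mm across, 55 mm high; leave it. Origin: centre of its underside.
- big_nut: Steel ring nut, 34 mm across, 18 mm high, lying on the right between two of the swapped places; leave it. Origin: centre of its underside.
- oil_bottle: White oil bottle with red cap, 56 mm across, 160 mm high, on the right; leave it. Origin: centre of its underside.
- mug: White mug, 80 mm across, 90 mm high, on the left; leave it. Origin: centre of its underside.
- offcut: Upright aluminium round bar, 40 mm across, 60 mm high, beside the left one of the swapped places; leave it. Origin: centre of its underside.

How it is judged:
By the outcome, as a careful person would: the job done as asked, in the order asked, and still so for the second after the job is handed in, with the robot touching nothing.
It also fails if it takes over 64 s, if anything falls off the work surface, if the arm or the gripper's body presses on something with over 40 N, if the wrist force passes 120 N, or if a joint passes its speed limit or range.

## Working session

There is one attempt and no reset: what is moved stays moved. The work goes in short steps, Python scripts to look and compute and a tool call to move; the robot and the scene stay as the last step left them, time stands still between calls to the robot, and variables do not carry over. Pictures are saved under pics/ and viewed, at most 10 in all, crops included, and the job is handed in when it is done.

Besides the shell and the picture viewer there is one more tool, called after "Emit:" as a command line: name --argument value ..., lists and objects as JSON in quotes. move_arm: Moves the arm, as the interface text tells. Its arguments: {"type":"object","properties":{"targets":{"type":"array","items":{"type":"object","properties":{"jaw":{"type":"number"},"xyz":{"type":"array","items":{"type":"number"}},"yaw":{"type":"number"}}}},"grip_force":{"type":"number"}},"required":["targets"]}

```bash
mkdir -p pics; cat > h.py <<'E'
import numpy as np, cv2
from workcell import *
def cloud(c):
    h,w=c["range_z"].shape; K=c["K"]
    u,v=np.meshgrid(np.arange(w),np.arange(h))
    pts=np.stack([u,v],-1).reshape(-1,1,2).astype(np.float32)
    n=rays(c,pts).reshape(h,w,2); z=c["range_z"]
    P=np.stack([n[...,0]*z,-n[...,1]*z,-z,np.ones_like(z)],-1)
    return (P@np.linalg.inv(c["camera_from_world"]).T)[...,:3]
def rays(c,pts):
    return cv2.undistortPoints(np.float32(pts).reshape(-1,1,2),c["K"],np.array([c["k1"],0,0,0,0.]))
def onplane(c,pts,z):
    n=rays(c,pts).reshape(-1,2); T=np.linalg.inv(c["camera_from_world"])
    d=np.stack([n[:,0],-n[:,1],-np.ones(len(n))],-1)@T[:3,:3].T; o=T[:3,3]
    return o+d*((z-o[2])/d[:,2])[:,None]
def project(c,P):
    P=np.c_[np.atleast_2d(P),np.ones(len(np.atleast_2d(P)))]@np.array(c["camera_from_world"]).T
    q=np.stack([P[:,0],-P[:,1],-P[:,2]],-1)
    return cv2.projectPoints(q,np.zeros(3),np.zeros(3),c["K"],np.array([c["k1"],0,0,0,0.]))[0].reshape(-1,2)
E
python3 - <<'E'
from h import *
o=observe(); print(o)
ims=[]
for n in("scene","side"):
    c=read_camera(n); np.save(f"{n}0.npy",c,allow_pickle=True); ims.append(c["img"])
    T=np.linalg.inv(c["camera_from_world"]);print(n,T[:3,3].round(3),(-T[:3,2]).round(2),c["k1"],c["K"][0,0])
cv2.imwrite("pics/a.png",ims[0]);cv2.imwrite("pics/b.png",ims[1])
E
```

```text
{'time': 0.0, 'joint_positions': array([6.13184289e+01, 2.79208127e+00, 5.58969469e+00, 9.29336831e+01,
       8.63214639e-04, 8.26776027e+01]), 'qvel': array([ 0.03458412,  0.01253046, -0.0859638 , -0.05171162, -0.01069155,
       -0.061103  ]), 'tau': array([ 2.32007451e-04, -3.38784027e+01,  3.20012891e+01,  2.03631353e-02,
       -7.75522426e-05,  3.37551320e-06]), 'tcp_pos': array([0.19088376, 0.48832557, 0.20080783]), 'tcp_rot': array([-1.79865150e+02, -1.81985510e-02,  1.58640804e+02]), 'contact_force': array([ 0.72473638, -0.04215829, -0.61069575]), 'wrist_torque': array([-0.0043384 , -0.01427139,  0.0167155 ]), 'grip_force': 0.0, 'gripper_width': 0.9983995514228605}
scene [ 0.939 -0.661  0.986] [-0.33  0.54 -0.77] -0.13366449125451532 384.323574309959
side [-0.06  -0.708  0.685] [ 0.57  0.61 -0.54] -0.07297363696963892 399.4060860230959
```

View pics/a.png

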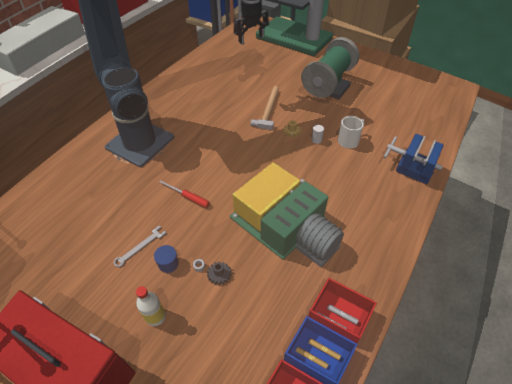

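View pics/b.png

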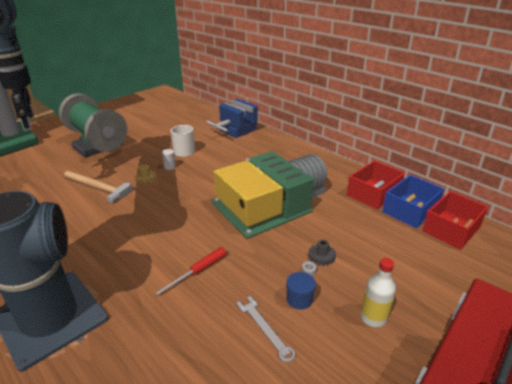

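The scene view shows the brass gear at (291,128) beside the round bar (318,134) and mug (350,132). The yellow guard is at (268,198), the pot, nut and spare gear at (166,259), (199,265) and (219,273), and the bottle at (150,308). In the side view, the press pad is at (241,203).

```bash
python3 - <<'E'
from h import *
for n in("scene","side"):
    c=np.load(f"{n}0.npy",allow_pickle=True).item(); P=cloud(c); hsv=cv2.cvtColor(c["img"],cv2.COLOR_BGR2HSV)
    W=(P[...,0]>.2)&(P[...,0]<.75)
    y=cv2.inRange(hsv,(20,150,90),(35,255,255))>0
    m=y&(abs(P[...,2]-.115)<.006)&W&(abs(P[...,1])<.2)
    cnt=max(cv2.findContours(m.astype(np.uint8),0,2)[0],key=cv2.contourArea)
    q=onplane(c,cnt.astype(float),.115)[:,:2].astype(np.float32)*1000
    print(n,"guard top",len(q),cv2.minAreaRect(q),np.median(P[m],0))
    # objects
    obj=W&(P[...,2]>.008)&(P[...,2]<.2)
    nl,lab,st,ce=cv2.connectedComponentsWithStats(obj.astype(np.uint8))
    for i in range(1,nl):
        if st[i,4]>30:
            Q=P[lab==i]; print(ce[i].round(),st[i,4],Q.min(0).round(3),Q.max(0).round(3),c["img"][lab==i].mean(0).round())
E
```

```text
scene guard top 99 ((569.9266357421875, -21.36858367919922), (177.86012268066406, 109.13772583007812), 78.7448501586914) [ 0.56828239 -0.02388364  0.1154512 ]
[378.   7.] 852 [0.201 1.452 0.008] [0.507 1.863 0.132] [53. 71. 89.]
[326.  59.] 3131 [0.2   0.558 0.008] [0.532 1.102 0.2  ] [74. 82. 76.]
[267. 112.] 368 [0.267 0.293 0.008] [0.392 0.549 0.03 ] [115. 134. 157.]
[350. 131.] 602 [0.625 0.381 0.008] [0.704 0.491 0.096] [127. 133. 140.]
[291. 128.] 179 [0.42  0.317 0.008] [0.49  0.381 0.048] [ 60.  93. 116.]
[317. 133.] 168 [0.542 0.342 0.008] [0.58  0.382 0.064] [136. 138. 147.]
[279. 209.] 5629 [ 0.49  -0.15   0.008] [0.75  0.08  0.121] [ 82. 125. 128.]
[192. 196.] 270 [ 0.209 -0.124  0.008] [ 0.409 -0.097  0.03 ] [ 69.  79. 171.]
[166. 258.] 497 [ 0.401 -0.37   0.008] [ 0.466 -0.307  0.059] [107.  76.  72.]
[198. 264.] 90 [ 0.496 -0.314  0.008] [ 0.53  -0.28   0.024] [136. 138. 147.]
[219. 272.] 401 [ 0.541 -0.32   0.008] [ 0.61  -0.251  0.048] [71. 74. 85.]
[150. 306.] 784 [ 0.483 -0.51   0.008] [ 0.535 -0.454  0.164] [ 95. 113. 137.]
[ 54. 348.] 7727 [ 0.265 -0.808  0.008] 
[... 615 characters left out ...]
 125.]
[145. 174.] 240 [0.422 0.321 0.008] [0.494 0.387 0.05 ] [ 46.  83. 107.]
[101. 185.] 613 [0.262 0.293 0.008] [0.389 0.551 0.029] [115. 141. 171.]
[322. 252.] 467 [ 0.54  -0.32   0.008] [ 0.607 -0.252  0.048] [65. 67. 74.]
[201. 265.] 496 [ 0.204 -0.125  0.008] [ 0.405 -0.1    0.027] [ 61.  69. 166.]
[379. 294.] 1567 [ 0.474 -0.51   0.008] [ 0.526 -0.454  0.162] [114. 148. 172.]
[301. 286.] 1004 [ 0.397 -0.369  0.008] [ 0.53  -0.279  0.058] [108.  76.  65.]
[473. 338.] 6280 [ 0.304 -0.72   0.136] [ 0.566 -0.621  0.187] [ 36.  39. 144.]
[245. 305.] 34 [ 0.317 -0.285  0.008] [ 0.344 -0.255  0.01 ] [154. 157. 167.]
[509. 377.] 56 [ 0.385 -0.74   0.18 ] [ 0.416 -0.731  0.184] [23. 24. 87.]
```

Emit:
move_arm --targets '[{"jaw": 0, "xyz": [1.9, -3.9, 0], "yaw": 0.015}, {"jaw": 0, "xyz": [1.9, -3.9, 0], "yaw": 0.015}, {"jaw": 0, "xyz": [1.9, -3.9, 0], "yaw": 0.015}, {"jaw": 0, "xyz": [1.9, -3.9, 0], "yaw": 0.015}, {"jaw": 0, "xyz": [1.9, -3.9, 0], "yaw": 0.015}, {"jaw": 0, "xyz": [1.9, -3.9, 0], "yaw": 0.015}, {"jaw": 0, "xyz": [1.9, -3.9, 0], "yaw": 0.015}, {"jaw": 0, "xyz": [1.9, -3.9, 0], "yaw": 0.015}, {"jaw": 0, "xyz": [1.9, -3.9, 0], "yaw": 0.015}, {"jaw": 0, "xyz": [1.9, -3.9, 0], "yaw": 0.015}, {"jaw": 0, "xyz": [1.9, -3.9, 0], "yaw": 0.015}, {"jaw": 0, "xyz": [1.9, -3.9, 0], "yaw": 0.013}]'

```text
time: 1.3
tcp_pos: [0.4194, 0.0192, 0.2016]
tcp_rot: [180.0, -0.0, 168.9]
contact_force: [-0.4, 0.1, 0.8]
gripper_width: -0.002
grip_force: 0.0
```

Emit:
move_arm --targets '[{"xyz": [1.0, -2.8, -3.0]}, {"xyz": [1.1, -2.8, -3.0]}, {"xyz": [1.1, -2.8, -3.0]}, {"xyz": [0, 0, -2.4]}, {"xyz": [1.0, -0.2, 0]}, {"xyz": [1.0, -0.2, 0]}, {"xyz": [1.0, -0.2, 0]}, {"xyz": [0.5, -0.1, 0]}]'

```text
invalid input at $.targets[0]: expected keys jaw, xyz, yaw
```

Emit:
move_arm --targets '[{"jaw": 0, "yaw": 0, "xyz": [1.0, -2.8, -3.0]}, {"jaw": 0, "yaw": 0, "xyz": [1.1, -2.8, -3.0]}, {"jaw": 0, "yaw": 0, "xyz": [1.1, -2.8, -3.0]}, {"jaw": 0, "yaw": 0, "xyz": [0, 0, -2.4]}, {"jaw": 0, "yaw": 0, "xyz": [1.0, -0.2, 0]}, {"jaw": 0, "yaw": 0, "xyz": [1.0, -0.2, 0]}, {"jaw": 0, "yaw": 0, "xyz": [1.0, -0.2, 0]}, {"jaw": 0, "yaw": 0, "xyz": [0.5, -0.1, 0]}]'

```text
time: 2.1
tcp_pos: [0.4892, -0.0703, 0.0903]
tcp_rot: [-180.0, 0.3, 168.9]
contact_force: [0.4, 0.8, 0.7]
gripper_width: 0.0
grip_force: 0.0
```

Emit:
move_arm --targets '[{"jaw": 0, "yaw": 0, "xyz": [0.2, -0.04, 0]}, {"jaw": 0, "yaw": 0, "xyz": [0.2, -0.04, 0]}, {"jaw": 0, "yaw": 0, "xyz": [0.2, -0.04, 0]}]'

```text
time: 2.4
tcp_pos: [0.4925, -0.0711, 0.0885]
tcp_rot: [-180.0, 0.0, 168.9]
contact_force: [-0.2, -0.5, -0.1]
gripper_width: -0.002
grip_force: 0.0
```

Emit:
move_arm --targets '[{"jaw": 0, "yaw": 0, "xyz": [0.2, -0.04, 0]}]'

```text
time: 2.5
tcp_pos: [0.4943, -0.0716, 0.0882]
tcp_rot: [-180.0, 0.0, 168.9]
contact_force: [-0.4, 0.2, 0.2]
gripper_width: -0.001
grip_force: 0.0
```

Emit:
move_arm --targets '[{"jaw": 0, "yaw": 0, "xyz": [0.2, -0.04, 0]}]'

```text
time: 2.6
tcp_pos: [0.4962, -0.072, 0.088]
tcp_rot: [180.0, -0.0, 168.8]
contact_force: [0.2, 0.7, -0.3]
gripper_width: 0.0
grip_force: 0.0
```

Emit:
move_arm --targets '[{"jaw": 0, "yaw": 0, "xyz": [0.2, -0.04, 0]}, {"jaw": 0, "yaw": 0, "xyz": [0.2, -0.04, 0]}]'

```text
time: 2.8
tcp_pos: [0.5003, -0.0729, 0.088]
tcp_rot: [180.0, -0.0, 168.8]
contact_force: [-0.2, -1.4, 0.3]
gripper_width: 0.002
grip_force: 0.0
```

Emit:
move_arm --targets '[{"jaw": 0, "yaw": 0, "xyz": [0.2, -0.04, 0]}]'

```text
time: 2.9
tcp_pos: [0.5023, -0.0733, 0.088]
tcp_rot: [-180.0, -0.0, 168.8]
contact_force: [0.5, 0.4, -0.4]
gripper_width: 0.003
grip_force: 0.0
```

Emit:
move_arm --targets '[{"jaw": 0, "yaw": 0, "xyz": [0.2, -0.04, 0]}]'

```text
time: 3.0
tcp_pos: [0.5044, -0.0737, 0.088]
tcp_rot: [180.0, -0.0, 168.8]
contact_force: [0.2, 0.3, 0.5]
gripper_width: -0.0
grip_force: 0.0
```

```bash
python3 - <<'E'
from h import *
c=read_camera("side"); im=c["img"][110:250,170:340]
cv2.imwrite("pics/c.png",cv2.resize(im,None,fx=4,fy=4,interpolation=2))
P=cloud(c);hsv=cv2.cvtColor(c["img"],cv2.COLOR_BGR2HSV)
o=observe();print(o["tcp_pos"],project(c,o["tcp_pos"]),project(c,[.500,-.075,.092]))
E
```

```text
[ 0.50467219 -0.07380732  0.08798982] [[242.59228952 204.25343862]] [[241.53748192 203.90219986]]
```

View pics/c.png

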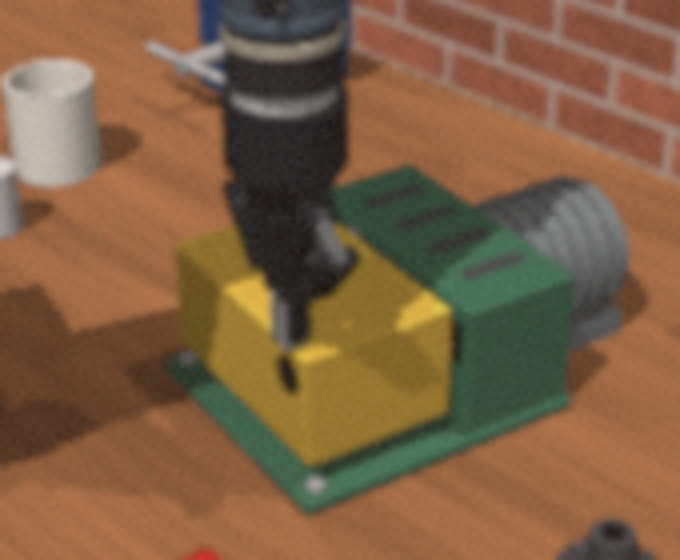

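```bash
python3 - <<'E'
from h import *
c=read_camera("side"); P=cloud(c); c0=np.load("side0.npy",allow_pickle=True).item(); P0=cloud(c0)
for v in range(186,212,2):
    print(v,[(tuple((P[v,u]*1000).round().astype(int)),tuple((P0[v,u]*1000).round().astype(int)),c["img"][v,u].tolist(),c0["img"][v,u].tolist()) for u in (239,242)])
E
```

```text
186 [((np.int64(493), np.int64(-75), np.int64(150)), (np.int64(530), np.int64(-33), np.int64(114)), [91, 98, 103], [70, 174, 218]), ((np.int64(495), np.int64(-85), np.int64(154)), (np.int64(537), np.int64(-37), np.int64(113)), [49, 50, 56], [71, 173, 216])]
188 [((np.int64(493), np.int64(-75), np.int64(144)), (np.int64(521), np.int64(-43), np.int64(116)), [98, 106, 112], [68, 172, 214]), ((np.int64(496), np.int64(-83), np.int64(147)), (np.int64(529), np.int64(-46), np.int64(115)), [56, 58, 63], [69, 169, 215])]
190 [((np.int64(491), np.int64(-77), np.int64(139)), (np.int64(516), np.int64(-48), np.int64(115)), [96, 104, 109], [67, 169, 216]), ((np.int64(494), np.int64(-85), np.int64(143)), (np.int64(521), np.int64(-55), np.int64(116)), [55, 57, 62], [71, 174, 217])]
192 [((np.int64(492), np.int64(-76), np.int64(133)), (np.int64(510), np.int64(-56), np.int64(115)), [94, 102, 106], [67, 168, 210]), ((np.int64(494), np.int64(-84), np.int64(136)), (np.int64(515), np.int64(-61), np.int64(115)), [61, 61, 64], [67, 169, 216])]
194 [((np.int64(493), np.int64(-74), np.int64(126)), (np.int64(50
[... 1534 characters left out ...]
3), np.int64(-61), np.int64(77)), [44, 114, 143], [43, 109, 139]), ((np.int64(501), np.int64(-75), np.int64(85)), (np.int64(500), np.int64(-76), np.int64(86)), [21, 41, 54], [29, 47, 59])]
208 [((np.int64(502), np.int64(-62), np.int64(71)), (np.int64(503), np.int64(-61), np.int64(70)), [49, 120, 154], [45, 116, 148]), ((np.int64(499), np.int64(-78), np.int64(81)), (np.int64(500), np.int64(-76), np.int64(80)), [41, 96, 119], [40, 94, 117])]
210 [((np.int64(505), np.int64(-58), np.int64(61)), (np.int64(504), np.int64(-60), np.int64(63)), [50, 123, 157], [44, 116, 147]), ((np.int64(500), np.int64(-76), np.int64(73)), (np.int64(502), np.int64(-74), np.int64(71)), [49, 122, 154], [49, 119, 152])]
```

```bash
python3 - <<'E'
from h import *
for n in("side","scene"):
    c=read_camera(n); P=cloud(c); c0=np.load(n+"0.npy",allow_pickle=True).item()
    z,z0=c["range_z"],c0["range_z"]
    d=((z0-z)>.012)&(z>0)&(z0>0)&(P[...,2]<.17)&(P[...,2]>.05)
    d=cv2.morphologyEx(d.astype(np.uint8),cv2.MORPH_OPEN,np.ones((2,2)))>0
    v,u=np.nonzero(d); Q=P[d]
    for lo in range(60,170,10):
        s=(Q[:,2]*1000>=lo)&(Q[:,2]*1000<lo+10)
        if s.sum(): print(n,lo,s.sum(),(Q[s].min(0)*1000).round(),(Q[s].max(0)*1000).round(),"px u",u[s].min(),u[s].max(),"v",v[s].min(),v[s].max())
print(observe()["joint_positions"],observe()["tcp_pos"])
E
```

```text
side 100 1 [505. -64. 106.] [505. -64. 106.] px u 240 240 v 197 197
side 110 22 [495. -81. 112.] [562.  11. 119.] px u 234 251 v 177 197
side 120 23 [492. -88. 121.] [507. -72. 130.] px u 238 246 v 192 196
side 130 28 [492. -88. 130.] [507. -70. 140.] px u 238 246 v 189 194
side 140 27 [490. -89. 141.] [506. -70. 150.] px u 238 246 v 186 190
side 150 15 [488. -86. 151.] [495. -63. 159.] px u 236 242 v 181 187
side 160 31 [ 484. -103.  162.] [506. -53. 170.] px u 234 250 v 176 186
scene 110 10 [505. -80. 114.] [516. -50. 120.] px u 237 244 v 185 191
scene 120 11 [502. -86. 121.] [516. -61. 130.] px u 235 243 v 185 190
scene 130 17 [501. -87. 130.] [518. -60. 138.] px u 235 243 v 183 189
scene 140 21 [507. -87. 140.] [518. -59. 150.] px u 236 243 v 181 187
scene 150 14 [508. -87. 150.] [519. -61. 159.] px u 236 244 v 179 185
scene 160 4 [517. -84. 162.] [522. -46. 167.] px u 239 248 v 175 182
[-1.58558313e+01  7.62380557e-01 -9.33401472e+00  7.99152948e+01
  1.13970746e-04 -4.69551839e+00] [ 0.50419087 -0.07365564  0.08797957]
```

Emit:
move_arm --targets '[{"jaw": 0, "yaw": 0, "xyz": [-3, 0.6, 0]}, {"jaw": 0, "yaw": 0, "xyz": [-3, 0.6, 0]}, {"jaw": 0, "yaw": 0, "xyz": [0, 0, 0]}]'

```text
time: 3.5
tcp_pos: [0.4402, -0.0605, 0.0868]
tcp_rot: [180.0, -0.3, 168.8]
contact_force: [-0.1, -0.0, 0.3]
gripper_width: -0.002
grip_force: 0.0
```

```bash
python3 - <<'E'
from h import *
for n in("side","scene"):
    c=read_camera(n); P=cloud(c); c0=np.load(n+"0.npy",allow_pickle=True).item()
    z,z0=c["range_z"],c0["range_z"]
    d=((z0-z)>.012)&(z>0)&(z0>0)&(P[...,2]<.2)&(P[...,2]>.05)
    d=cv2.morphologyEx(d.astype(np.uint8),cv2.MORPH_OPEN,np.ones((2,2)))>0
    v,u=np.nonzero(d); Q=P[d]
    for lo in range(60,200,10):
        s=(Q[:,2]*1000>=lo)&(Q[:,2]*1000<lo+10)
        if s.sum(): print(n,lo,s.sum(),(Q[s].min(0)*1000).round(),(Q[s].max(0)*1000).round(),"px u",u[s].min(),u[s].max(),"v",v[s].min(),v[s].max())
c=read_camera("wrist");T=np.linalg.inv(c["camera_from_world"]);print(T.round(3),c["K"][0,0])
cv2.imwrite("pics/w.png",c["img"]);np.save("w0.npy",c,allow_pickle=True)
o=observe();print(o["tcp_pos"],o["contact_force"])
E
```

```text
side 60 2 [518.  14.  62.] [519.  16.  64.] px u 225 225 v 196 197
side 70 3 [514.   4.  74.] [518.  12.  78.] px u 225 226 v 193 194
side 80 3 [513. -11.  82.] [516.   2.  90.] px u 227 229 v 193 193
side 90 3 [512. -16.  92.] [513. -10.  98.] px u 229 230 v 191 192
side 100 2 [511. -22. 102.] [513. -19. 103.] px u 231 231 v 190 191
side 110 15 [428. -68. 110.] [521. -24. 120.] px u 216 234 v 186 205
side 120 24 [428. -74. 121.] [444. -54. 129.] px u 215 224 v 201 204
side 130 36 [426. -76. 130.] [451. -56. 140.] px u 215 224 v 195 202
side 140 31 [425. -75. 140.] [443. -59. 150.] px u 215 223 v 194 199
side 150 72 [-57. -72. 150.] [447. -26. 160.] px u 0 220 v 187 289
side 160 64 [ 17. -95. 161.] [1964. 1468.  170.] px u 44 255 v 21 274
side 170 110 [ -45. -104.  170.] [1958. 1452.  180.] px u 9 256 v 21 289
side 180 245 [ -57. -112.  180.] [441. -17. 190.] px u 0 232 v 172 288
side 190 197 [ -56. -117.  190.] [441. -17. 200.] px u 0 233 v 170 286
scene 110 1 [450. -67. 118.] [450. -67. 118.] px u 224 224 v 180 180
scene 120 14 [-1090.   -74.   122.] [456. 557. 130.] px u 67 228 v 1 179
scene 130 23 [-1068.   -75.   131.] [456. 546. 139.] px u 67 228 v 0 178
scene 140 22 [438. -75. 140.] [455. -48. 150.] px u 219 228 v 170 176
scene 150 12 [446. -77. 152.] [457. -58. 160.] px u 221 227 v 170 174
scene 160 37 [ 51. -93. 161.] [462. 106. 170.] px u 160 233 v 95 175
scene 170 52 [-32. -99. 170.] [463. 153. 180.] px u 105 235 v 89 174
scene 180 77 [ -27. -108.  181.] [466. 167. 190.] px u 105 237 v 86 173
scene 190 32 [ -13. -104.  190.] [467. 151. 199.] px u 106 238 v 87 171
[[ 0.194 -0.932 -0.305  0.366]
 [ 0.981  0.185  0.06  -0.046]
 [ 0.    -0.311  0.95   0.261]
 [ 0.     0.     0.     1.   ]] 335.3580616408133
[ 0.44493494 -0.06186043  0.08839378] [ 0.15179244 -0.0534205   1.27300406]
```

View pics/w.png

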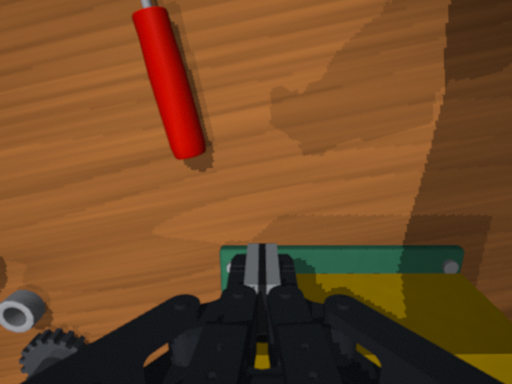

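The wrist view shows the shut fingertips at about (262,245), over the base plate's front edge, with the spare gear and nut at lower left. I'll check that camera's depth against the bench and the fingertips.

```bash
python3 - <<'E'
from h import *
c=np.load("w0.npy",allow_pickle=True).item();P=cloud(c)
print("bench",np.median(P[20:120,250:400].reshape(-1,3),0),"gtop",np.median(P[300:340,400:440].reshape(-1,3),0))
for v in range(240,300,6): print(v,(P[v,255]*1000).round(),(P[v,270]*1000).round())
print(project(c,observe()["tcp_pos"]))
E
```

```text
bench [0.36405176 0.00123917 0.00100861] gtop [0.52070664 0.02376405 0.08805949]
240 [488. -76.   1.] [490. -63.   1.]
246 [432. -62. 125.] [434. -55. 125.]
252 [433. -62. 131.] [434. -55. 131.]
258 [433. -62. 136.] [433. -55. 137.]
264 [432. -62. 142.] [433. -56. 142.]
270 [432. -61. 147.] [433. -56. 147.]
276 [433. -61. 150.] [434. -56. 150.]
282 [432. -61. 155.] [433. -56. 155.]
288 [434. -62. 156.] [435. -56. 156.]
294 [431. -61. 164.] [433. -56. 163.]
[[260.66252981 235.71813024]]
```

All three cameras put the real fingertips about 30 mm above the reported TCP. This fits the press attempt, which met no contact and passed over the guard's top. I'll allow for it by commanding 30 mm lower.

Emit:
move_arm --targets '[{"jaw": 0, "yaw": 0, "xyz": [0, 0, -1.4]}, {"jaw": 0, "yaw": 0, "xyz": [0, 0, -1.4]}, {"jaw": 0, "yaw": 0, "xyz": [2.0, -0.4, 0]}, {"jaw": 0, "yaw": 0, "xyz": [1.6, -0.3, 0]}, {"jaw": 0, "yaw": 0, "xyz": [0.4, -0.1, 0]}, {"jaw": 0, "yaw": 0, "xyz": [0.3, -0.1, 0]}]'

```text
time: 4.25
tcp_pos: [0.4868, -0.0705, 0.0587]
tcp_rot: [180.0, -0.1, 168.8]
contact_force: [0.4, 0.4, -0.5]
gripper_width: 0.003
grip_force: 0.0
```

Emit:
move_arm --targets '[{"jaw": 0, "yaw": 0, "xyz": [0.3, -0.05, 0]}]'

```text
time: 4.35
tcp_pos: [0.4897, -0.0711, 0.0593]
tcp_rot: [180.0, -0.1, 168.8]
contact_force: [-1.1, 0.3, -0.0]
gripper_width: 0.0
grip_force: 0.0
```

Emit:
move_arm --targets '[{"jaw": 0, "yaw": 0, "xyz": [0.3, -0.05, 0]}]'

```text
time: 4.45
tcp_pos: [0.4917, -0.0719, 0.0596]
tcp_rot: [-179.9, -0.2, 168.8]
contact_force: [-5.3, -2.8, 2.0]
gripper_width: -0.002
grip_force: 2.4
```

Contact. Now I push in about 7 mm more.

Emit:
move_arm --targets '[{"jaw": 0, "yaw": 0, "xyz": [0.2, -0.04, 0]}, {"jaw": 0, "yaw": 0, "xyz": [0.2, -0.04, 0]}, {"jaw": 0, "yaw": 0, "xyz": [0.2, -0.04, 0]}]'

```text
time: 4.75
tcp_pos: [0.492, -0.0726, 0.0595]
tcp_rot: [-179.8, -0.8, 168.8]
contact_force: [-18.7, 0.7, 11.8]
gripper_width: -0.001
grip_force: 9.5
```

Emit:
move_arm --targets '[{"jaw": 0, "yaw": 0, "xyz": [0.1, -0.02, 0]}]'

```text
time: 4.85
tcp_pos: [0.4919, -0.0726, 0.0595]
tcp_rot: [-179.8, -0.9, 168.8]
contact_force: [-19.5, 0.4, 13.2]
gripper_width: 0.003
grip_force: 9.9
```

Emit:
move_arm --targets '[{"jaw": 0, "yaw": 0, "xyz": [0.1, -0.02, 0]}]'

```text
time: 4.95
tcp_pos: [0.4919, -0.0727, 0.0595]
tcp_rot: [-179.8, -1.0, 168.8]
contact_force: [-22.4, 1.2, 13.5]
gripper_width: 0.001
grip_force: 11.0
```

Emit:
move_arm --targets '[{"jaw": 0, "yaw": 0, "xyz": [-1.0, 0.2, 0]}, {"jaw": 0, "yaw": 0, "xyz": [-4, 0.8, 0]}, {"jaw": 0, "yaw": 0, "xyz": [-4, 0.8, 0]}, {"jaw": 0, "yaw": 0, "xyz": [-4, 0.8, 0]}, {"jaw": 0, "yaw": 0, "xyz": [0, 0, 0]}]'

```text
time: 5.45
tcp_pos: [0.3658, -0.0454, 0.0583]
tcp_rot: [179.9, -0.3, 168.9]
contact_force: [0.4, 0.1, 0.8]
gripper_width: 0.003
grip_force: 0.0
```

```bash
cat > guard.py <<'E'
from h import *
c=read_camera("scene"); P=cloud(c); hsv=cv2.cvtColor(c["img"],cv2.COLOR_BGR2HSV)
m=(cv2.inRange(hsv,(20,150,70),(35,255,255))>0)&(abs(P[...,2]-.115)<.006)&(P[...,0]>.2)&(P[...,0]<.75)&(abs(P[...,1])<.3)
m=cv2.morphologyEx(m.astype(np.uint8),cv2.MORPH_OPEN,np.ones((3,3)))
cnt=max(cv2.findContours(m,0,2)[0],key=cv2.contourArea)
q=onplane(c,cnt.astype(float),.115)[:,:2].astype(np.float32)*1000
r=cv2.minAreaRect(q); print(r,cv2.boxPoints(r).round().tolist()); print(observe()["tcp_pos"])
E
python3 guard.py
```

```text
((569.3452758789062, -21.621238708496094), (174.27548217773438, 107.7076187133789), 78.72805786132812) [[499.0, -97.0], [605.0, -118.0], [639.0, 53.0], [534.0, 74.0]]
[ 0.36928309 -0.04644939  0.05936217]
```

Emit:
move_arm --targets '[{"jaw": 0, "yaw": 0, "xyz": [4, -0.8, 0]}, {"jaw": 0, "yaw": 0, "xyz": [4, -0.8, 0]}, {"jaw": 0, "yaw": 0, "xyz": [3.6, -0.7, 0]}, {"jaw": 0, "yaw": 0, "xyz": [0.4, -0.1, 0]}, {"jaw": 0, "yaw": 0, "xyz": [0.3, -0.05, 0]}]'

```text
time: 6.0
tcp_pos: [0.4935, -0.0721, 0.0592]
tcp_rot: [-179.9, -0.2, 168.8]
contact_force: [-6.7, -1.8, 0.6]
gripper_width: -0.005
grip_force: 2.4
```

```bash
python3 - <<'E'
from h import *
c=read_camera("side"); a=cv2.resize(c["img"][130:240,180:280],None,fx=4,fy=4,interpolation=2)
np.save("side1.npy",c,allow_pickle=True)
c=read_camera("scene"); b=cv2.resize(c["img"][130:240,200:300],None,fx=4,fy=4,interpolation=2)
np.save("scene1.npy",c,allow_pickle=True)
cv2.imwrite("pics/d.png",np.hstack([a,b])); o=observe();print(o["tcp_pos"],o["contact_force"],o["wrist_torque"])
E
```

```text
[ 0.49305726 -0.07152189  0.05941571] [-2.70837695  0.19169506 -1.93726003] [-0.16074525  0.54230045 -0.04822754]
```

View pics/d.png

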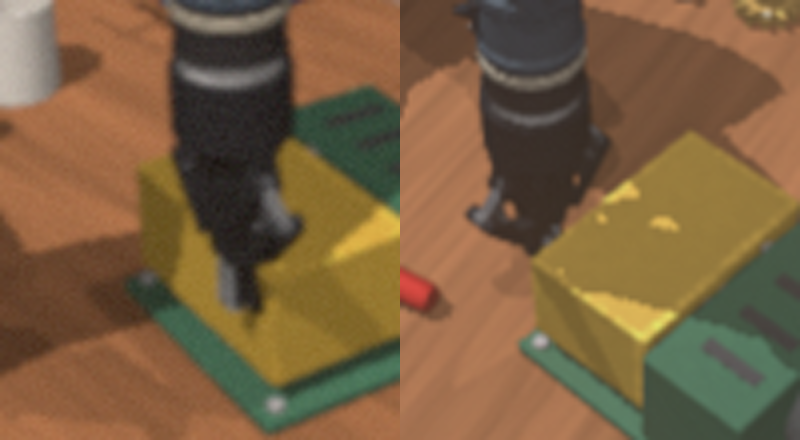

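The fingers are in front of the face, covering the pad at the left crop's (240,300). I'll check numerically whether the guard has moved under the load.

```bash
python3 - <<'E'
from h import *
c0=np.load("side0.npy",allow_pickle=True).item();c1=np.load("side1.npy",allow_pickle=True).item()
P0,P1=cloud(c0),cloud(c1); O=np.array([.6305,-.0334]);a=np.radians(-11.2)
ux=np.array([np.cos(a),np.sin(a)]);uy=np.array([-ux[1],ux[0]])
def g(P): d=P[...,:2]-O; return np.stack([d@ux,d@uy,P[...,2]],-1)*1000
G0,G1=g(P0),g(P1)
f=lambda G:(abs(G[...,0]+120)<12)&(G[...,2]>40)&(G[...,2]<75)
m=f(G0)&f(G1)
for lo in range(-90,90,30):
    s=m&(G0[...,1]>lo)&(G0[...,1]<lo+30)
    if s.sum(): print(lo,s.sum(),G0[s][:,0].mean().round(2),G1[s][:,0].mean().round(2))
pad=(abs(G0[...,0]+120)<12)&(abs(G0[...,1]+66)<10)&(abs(G0[...,2]-92)<10); print("pad",G0[pad].mean(0))
d=c0["range_z"]-c1["range_z"]; s=(d>.012)&(G1[...,2]>60)&(G1[...,2]<130)&(abs(G1[...,0]+120)<60)&(abs(G1[...,1]+66)<60)
for lo in range(60,130,10):
    q=G1[s&(G1[...,2]>=lo)&(G1[...,2]<lo+10)]
    if len(q): print(lo,len(q),q.min(0).round(),q.max(0).round())
t=(np.array([.4928,-.0717])-O); print("tcp gb",t@ux,t@uy)
E
```

```text
-90 85 -117.05 -115.65
-60 41 -119.02 -117.12
-30 46 -119.19 -117.61
0 50 -119.25 -118.17
30 47 -119.11 -118.55
60 43 -119.2 -118.9
pad [-119.55272851  -66.27482973   92.09904844]
80 2 [-137.  -69.   89.] [-132.  -67.   90.]
90 19 [-139.  -77.   90.] [-125.  -59.  100.]
100 27 [-140.  -80.  100.] [-126.  -58.  110.]
110 27 [-140.  -81.  110.] [-125.  -60.  120.]
120 16 [-139.  -79.  120.] [-132.  -52.  129.]
tcp gb -0.1276383492398587 -0.06431665261286416
```

Emit:
move_arm --targets '[{"jaw": 0, "yaw": 0, "xyz": [0.2, -0.04, 0]}]'

```text
time: 6.2
tcp_pos: [0.4937, -0.0721, 0.0595]
tcp_rot: [-179.9, -0.2, 168.8]
contact_force: [-7.5, -2.1, -0.1]
gripper_width: -0.0
grip_force: 2.9
```

```bash
python3 -c "
from h import *
o=observe();[print(k,o[k].round(3)) for k in('tcp_pos','tcp_rot','contact_force','wrist_torque','joint_positions','tau')]"
```

```text
tcp_pos [ 0.494 -0.072  0.059]
tcp_rot [-179.925   -0.198  168.824]
contact_force [-7.487 -2.12  -0.065]
wrist_torque [-0.635  1.327 -0.058]
joint_positions [-15.956   0.08  -13.303  76.808  -0.091  -4.779]
tau [ 1.8980e+00 -3.2705e+01  3.4532e+01 -2.1680e+00  1.4020e+00 -2.4000e-02]
```

Emit:
move_arm --targets '[{"jaw": 0, "yaw": 0, "xyz": [0.3, -0.06, 0]}]'

```text
time: 6.3
tcp_pos: [0.4942, -0.0729, 0.0594]
tcp_rot: [-179.8, -0.5, 168.8]
contact_force: [-14.8, -2.5, 5.4]
gripper_width: -0.002
grip_force: 7.1
```

```bash
python3 -c "
from h import *
o=observe();[print(k,o[k].round(3)) for k in('tcp_pos','tcp_rot','contact_force','wrist_torque','joint_positions','tau')]"
```

```text
tcp_pos [ 0.494 -0.073  0.059]
tcp_rot [-179.832   -0.457  168.809]
contact_force [-14.752  -2.478   5.354]
wrist_torque [-0.414  2.896 -0.017]
joint_positions [-15.944   0.489 -12.901  77.051  -0.205  -4.753]
tau [ 2.0480e+00 -3.0951e+01  3.5500e+01 -5.6050e+00  1.7390e+00 -3.0000e-03]
```

```bash
cat > gm.py <<'E'
from h import *
import sys
c0=np.load("side0.npy",allow_pickle=True).item();c1=read_camera("side")
P0,P1=cloud(c0),cloud(c1); O=np.array([.6305,-.0334]);a=np.radians(-11.2)
ux=np.array([np.cos(a),np.sin(a)]);uy=np.array([-ux[1],ux[0]])
def g(P): d=P[...,:2]-O; return np.stack([d@ux,d@uy,P[...,2]],-1)*1000
G0,G1=g(P0),g(P1)
f=lambda G:(abs(G[...,0]+118)<14)&(G[...,2]>40)&(G[...,2]<75)
m=f(G0)&f(G1)
for lo in range(-90,90,30):
    s=m&(G0[...,1]>lo)&(G0[...,1]<lo+30)
    if s.sum(): print(lo,s.sum(),(G1[s][:,0]-G0[s][:,0]).mean().round(2))
o=observe();print(o["tcp_pos"],o["contact_force"])
E
python3 gm.py
```

```text
-90 94 1.66
-60 39 2.89
-30 47 2.24
0 50 1.71
30 47 1.13
60 44 0.26
[ 0.49413682 -0.07286916  0.05943482] [-11.08322133  -2.98214573   1.1810015 ]
```

Emit:
move_arm --targets '[{"jaw": 0, "yaw": 0, "xyz": [0, 0, 0]}, {"jaw": 0, "yaw": 0, "xyz": [0, 0, 0]}, {"jaw": 0, "yaw": 0, "xyz": [0, 0, 0]}]'

```text
time: 6.65
tcp_pos: [0.4942, -0.0729, 0.0594]
tcp_rot: [-179.8, -0.4, 168.8]
contact_force: [-10.2, -3.0, 2.4]
gripper_width: 0.0
grip_force: 4.9
```

Emit:
move_arm --targets '[{"jaw": 0, "yaw": 0, "xyz": [0, 0, 0.4]}]'

```text
time: 6.75
tcp_pos: [0.4943, -0.072, 0.0621]
tcp_rot: [-180.0, -0.5, 168.8]
contact_force: [-6.7, 0.1, -4.8]
gripper_width: -0.002
grip_force: 3.1
```

Emit:
move_arm --targets '[{"jaw": 0, "yaw": 0, "xyz": [0.2, 0, 0.4]}]'

```text
time: 6.85
tcp_pos: [0.4944, -0.0715, 0.0651]
tcp_rot: [-180.0, -0.7, 168.8]
contact_force: [-10.2, 0.6, -7.6]
gripper_width: 0.001
grip_force: 5.3
```

Emit:
move_arm --targets '[{"jaw": 0, "yaw": 0, "xyz": [0.3, -0.06, 0]}, {"jaw": 0, "yaw": 0, "xyz": [0, 0, 0]}]'

```text
time: 7.05
tcp_pos: [0.4946, -0.0719, 0.0652]
tcp_rot: [-179.9, -1.0, 168.8]
contact_force: [-16.4, 0.3, 1.2]
gripper_width: -0.001
grip_force: 8.1
```

Emit:
move_arm --targets '[{"jaw": 0, "yaw": 0, "xyz": [0.3, -0.06, 0]}, {"jaw": 0, "yaw": 0, "xyz": [0, 0, 0]}]'

```text
time: 7.25
tcp_pos: [0.4953, -0.0728, 0.0653]
tcp_rot: [-179.8, -1.3, 168.8]
contact_force: [-20.9, -1.1, 2.9]
gripper_width: -0.0
grip_force: 10.6
```

Emit:
move_arm --targets '[{"jaw": 0, "yaw": 0, "xyz": [0.2, -0.04, 0]}, {"jaw": 0, "yaw": 0, "xyz": [0, 0, 0]}]'

```text
time: 7.45
tcp_pos: [0.4964, -0.0739, 0.0652]
tcp_rot: [-179.7, -1.4, 168.8]
contact_force: [-23.4, -3.5, 5.8]
gripper_width: -0.004
grip_force: 11.4
```

```bash
python3 gm.py
```

```text
-90 84 3.23
-60 46 4.98
-30 47 4.14
0 45 3.19
30 47 1.68
60 41 0.68
[ 0.49653822 -0.07406729  0.06524751] [-22.62388192  -3.43583517   5.95712478]
```

The guard is in by 0.036 rad and needs slightly more than 0.04, at about 23 N. I'll press a little further.

Emit:
move_arm --targets '[{"jaw": 0, "yaw": 0, "xyz": [0.2, -0.03, 0]}, {"jaw": 0, "yaw": 0, "xyz": [0, 0, 0]}]'

```text
time: 7.7
tcp_pos: [0.497, -0.0746, 0.0652]
tcp_rot: [-179.6, -1.5, 168.8]
contact_force: [-26.0, -3.2, 9.4]
gripper_width: 0.002
grip_force: 13.0
```

Emit:
move_arm --targets '[{"jaw": 0, "yaw": 0, "xyz": [0.2, -0.03, 0]}, {"jaw": 0, "yaw": 0, "xyz": [0, 0, 0]}]'

```text
time: 7.9
tcp_pos: [0.4969, -0.0746, 0.0653]
tcp_rot: [-179.6, -1.7, 168.7]
contact_force: [-31.7, -3.6, 10.3]
gripper_width: 0.002
grip_force: 15.4
```

Emit:
move_arm --targets '[{"jaw": 0, "yaw": 0, "xyz": [0.1, -0.02, 0]}, {"jaw": 0, "yaw": 0, "xyz": [0, 0, 0]}]'

```text
time: 8.1
tcp_pos: [0.4968, -0.0746, 0.0652]
tcp_rot: [-179.6, -1.9, 168.7]
contact_force: [-33.5, -2.8, 13.0]
gripper_width: 0.002
grip_force: 16.6
```

```bash
python3 gm.py
```

```text
-90 87 3.67
-60 42 5.77
-30 43 4.53
0 45 3.44
30 47 1.79
60 39 0.63
[ 0.49685459 -0.07460712  0.06526855] [-33.83698258  -2.46914234  11.43220792]
```

It's at 0.043 rad, the firm stop. Backing away.

Emit:
move_arm --targets '[{"jaw": 0, "yaw": 0, "xyz": [-4, 0.8, 0]}, {"jaw": 0, "yaw": 0, "xyz": [-4, 0.8, 0]}, {"jaw": 0, "yaw": 0, "xyz": [-4, 0.8, 0]}, {"jaw": 0, "yaw": 0, "xyz": [0, 0, 4]}, {"jaw": 0, "yaw": 0, "xyz": [0, 0, 4]}]'

```text
time: 8.65
tcp_pos: [0.3865, -0.0481, 0.1413]
tcp_rot: [179.8, -0.7, 168.9]
contact_force: [2.4, -1.1, 2.0]
gripper_width: 0.001
grip_force: 0.0
```

```bash
python3 guard.py
```

```text
((547.44921875, 9.693817138671875), (174.464111328125, 108.3177261352539), 58.65644073486328) [[456.0, -37.0], [548.0, -93.0], [639.0, 56.0], [547.0, 112.0]]
[ 0.39457778 -0.05053587  0.15296336]
```

It popped to about 0.35 rad. Next I move over the wedge gap, at about (0.593, -0.080).

Emit:
move_arm --targets '[{"jaw": 0, "yaw": -0.1, "xyz": [4, -0.6, 0]}, {"jaw": 0, "yaw": -0.1, "xyz": [4, -0.6, 0]}, {"jaw": 0, "yaw": 0, "xyz": [4, -0.6, 0]}, {"jaw": 0, "yaw": 0, "xyz": [4, -0.6, 0]}, {"jaw": 0, "yaw": 0, "xyz": [3.8, -0.6, 0]}, {"jaw": 0, "yaw": 0, "xyz": [0, 0, 0]}, {"jaw": 0, "yaw": 0, "xyz": [0, 0, 0]}]'

```text
time: 9.4
tcp_pos: [0.593, -0.0808, 0.148]
tcp_rot: [179.9, 0.0, 157.4]
contact_force: [-0.3, -0.5, 0.9]
gripper_width: -0.0
grip_force: 0.0
```

Emit:
move_arm --targets '[{"jaw": 0, "yaw": 0, "xyz": [0, 0, -3]}, {"jaw": 0, "yaw": 0, "xyz": [0, 0, -2]}, {"jaw": 0, "yaw": 0, "xyz": [0, 0, -1.7]}, {"jaw": 0, "yaw": 0, "xyz": [0, 0, -1.6]}, {"jaw": 0, "yaw": 0, "xyz": [0, 0, 0]}]'

```text
time: 9.9
tcp_pos: [0.5897, -0.0802, 0.0639]
tcp_rot: [180.0, -0.1, 157.4]
contact_force: [-0.5, -0.6, 0.0]
gripper_width: 0.001
grip_force: 0.0
```

```bash
python3 -c "
import numpy as np
a=np.radians(np.linspace(248.4,166,13));p=np.c_[np.cos(a),np.sin(a)]*14.8
print(np.diff(p,axis=0).round(1).tolist())"
```

```text
[[-1.6, 0.8], [-1.5, 0.9], [-1.4, 1.1], [-1.2, 1.3], [-1.1, 1.4], [-0.9, 1.5], [-0.7, 1.6], [-0.5, 1.7], [-0.3, 1.7], [-0.1, 1.8], [0.1, 1.8], [0.3, 1.7]]
```

Emit:
move_arm --targets '[{"jaw": 0, "yaw": -0.12, "xyz": [-1.6, 0.8, 0]}, {"jaw": 0, "yaw": -0.12, "xyz": [-1.5, 0.9, 0]}, {"jaw": 0, "yaw": -0.12, "xyz": [-1.4, 1.1, 0]}, {"jaw": 0, "yaw": -0.12, "xyz": [-1.2, 1.3, 0]}, {"jaw": 0, "yaw": -0.12, "xyz": [-1.1, 1.4, 0]}, {"jaw": 0, "yaw": -0.12, "xyz": [-0.9, 1.5, 0]}]'

```text
time: 10.5
tcp_pos: [0.5153, -0.0117, 0.0677]
tcp_rot: [179.8, 0.2, 115.8]
contact_force: [1.1, -1.3, 0.3]
gripper_width: 0.001
grip_force: 0.9
```

Emit:
move_arm --targets '[{"jaw": 0, "yaw": -0.12, "xyz": [-0.7, 1.6, 0]}, {"jaw": 0, "yaw": -0.12, "xyz": [-0.5, 1.7, 0]}, {"jaw": 0, "yaw": -0.12, "xyz": [-0.3, 1.7, 0]}, {"jaw": 0, "yaw": -0.12, "xyz": [-0.1, 1.8, 0]}, {"jaw": 0, "yaw": -0.12, "xyz": [0.1, 1.8, 0]}, {"jaw": 0, "yaw": -0.12, "xyz": [0.3, 1.7, 0]}]'

```text
time: 11.1
tcp_pos: [0.5029, 0.0921, 0.0675]
tcp_rot: [179.8, 0.0, 74.6]
contact_force: [-0.1, -2.0, 0.4]
gripper_width: -0.004
grip_force: 0.9
```

The guard is swung open. I'll lift off and look at the seat and the driven gear with the wrist camera.

Emit:
move_arm --targets '[{"jaw": 0, "yaw": 0, "xyz": [0.2, -1.5, 0]}, {"jaw": 0, "yaw": 0, "xyz": [0, -1, 4]}, {"jaw": 0, "yaw": 0, "xyz": [0, 0, 4.5]}, {"jaw": 0, "yaw": 0, "xyz": [1.2, -4, 0]}, {"jaw": 0, "yaw": 0, "xyz": [1.3, -4, 0]}, {"jaw": 0, "yaw": 0, "xyz": [1.3, -4, 0]}, {"jaw": 0, "yaw": 0, "xyz": [1.3, -3.5, 0]}, {"jaw": 0, "yaw": 0, "xyz": [0, 0, 0]}, {"jaw": 0, "yaw": 0, "xyz": [0, 0, 0]}]'

```text
time: 12.0
tcp_pos: [0.5561, -0.0896, 0.1514]
tcp_rot: [179.9, -0.0, 74.8]
contact_force: [-0.3, 0.2, 0.4]
gripper_width: 0.0
grip_force: 0.0
```

```bash
python3 guard.py; python3 - <<'E'
from h import *
c=read_camera("wrist"); np.save("w1.npy",c,allow_pickle=True); cv2.imwrite("pics/w1.png",c["img"])
print(project(c,[[.5654,-.0532,.078],[.5763,.0017,.058]]))
E
```

```text
((578.348876953125, 143.35972595214844), (108.454345703125, 175.7947235107422), 70.5456314086914) [[477.0, 122.0], [643.0, 63.0], [679.0, 165.0], [514.0, 224.0]]
[ 0.55593309 -0.08861532  0.15128228]
[[262.06807449 147.26143316]
 [256.79491927  68.17251454]]
```

View pics/w1.png

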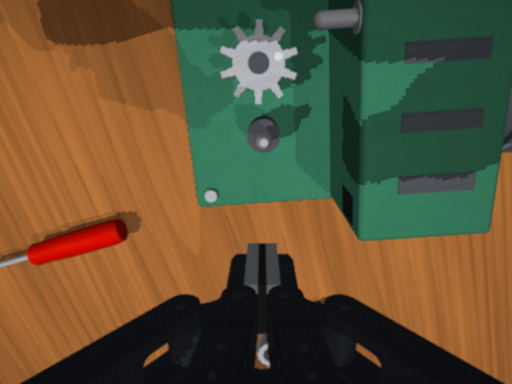

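The wrist view shows the driven gear at (258,63) with its dot at (278,57), and the stub shaft tip at (263,143). The guard is about 98° open. I'll measure those now.

```bash
cat > gear.py <<'E'
from h import *
def gearfit(c,mask,z,N,seed,rmin,rmax):
    """mask of the gear's top face; centre from enclosing circle on plane z, phase from N-fold sum"""
    v,u=np.nonzero(mask); q=onplane(c,np.c_[u,v].astype(float),z)[:,:2]
    q=q[np.hypot(*(q-seed).T)<rmax*1.35]
    ctr=np.array(seed,float)
    for _ in range(20):
        d=q-ctr; r=np.hypot(*d.T); k=r<rmax*1.03
        # centroid of symmetric disc
        ctr=q[k].mean(0)
    (cx,cy),R=cv2.minEnclosingCircle((q*1000).astype(np.float32))
    d=q-ctr; r=np.hypot(*d.T); a=np.arctan2(d[:,1],d[:,0]); k=(r>rmin)&(r<rmax*1.1)
    s=np.exp(1j*N*a[k]).sum()/k.sum()
    return ctr,(cx/1000,cy/1000,R/1000),np.degrees(np.angle(s)/N),abs(s),k.sum()
E
python3 - <<'E'
from gear import *
c=np.load("w1.npy",allow_pickle=True).item(); im=c["img"]; hsv=cv2.cvtColor(im,cv2.COLOR_BGR2HSV)
m=((hsv[...,1]<70)&(hsv[...,2]>75)).astype(np.uint8); m[:, :205]=0; m[:,312:]=0; m[112:]=0
n,l,s,ce=cv2.connectedComponentsWithStats(m); i=1+s[1:,4].argmax(); g=l==i
cnt=max(cv2.findContours(g.astype(np.uint8),0,2)[0],key=cv2.contourArea); f=np.zeros_like(m); cv2.drawContours(f,[cnt],-1,1,-1)
print("area",s[i,4],ce[i]); print(gearfit(c,f,.058,10,onplane(c,[ce[i]],.058)[0,:2],.022,.029))
w=(hsv[...,2]>225)&(f>0);v,u=np.nonzero(w);ctr=gearfit(c,f,.058,10,onplane(c,[ce[i]],.058)[0,:2],.022,.029)[0]
d=onplane(c,[[u.mean(),v.mean()]],.058)[0,:2]-ctr;print("dot",u.mean(),v.mean(),len(u),np.degrees(np.arctan2(d[1],d[0])),np.hypot(*d))
P=cloud(c)
t=(P[...,2]>.070)&(P[...,2]<.09); t[:, :230]=0;t[:,300:]=0;t[:110]=0;t[180:]=0
v,u=np.nonzero(t);print("shaft",len(u),np.c_[u,v].mean(0),P[t].mean(0),onplane(c,[[u.mean(),v.mean()]],.077))
m2=(hsv[...,2]>120)&(hsv[...,1]<80);m2[:130]=0;m2[155:]=0;m2[:,250:280]&=True;m2[:,:250]=0;m2[:,280:]=0
v,u=np.nonzero(m2);print("tip",len(u),u.mean(),v.mean(),onplane(c,[[u.mean(),v.mean()]],.078))
for vv in range(118,156,3): print(vv,(P[vv,263]*1000).round(),im[vv,263])
E
```

```text
area 3648 [258.55783991  61.6129386 ]
(array([0.57877469, 0.00565228]), (0.578538330078125, 0.005115473747253418, 0.029923259735107424), np.float64(2.0303449075338658), np.float64(0.7438582589677053), np.int64(934))
dot nan nan 0 nan nan
shaft 202 [263.27227723 140.66831683] [ 0.56748148 -0.04893782  0.07667071] [[ 0.56749404 -0.04888584  0.077     ]]
tip 82 262.8780487804878 142.609756097561 [[ 0.5668758  -0.05003624  0.078     ]]
118 [571. -36.  41.] [45 41 40]
121 [570. -38.  45.] [88 83 79]
124 [570. -40.  45.] [89 84 80]
127 [569. -43.  45.] [83 76 73]
130 [569. -44.  56.] [71 69 68]
133 [569. -44.  74.] [73 71 70]
136 [568. -45.  78.] [93 91 90]
139 [568. -47.  79.] [170 166 165]
142 [567. -49.  79.] [185 180 180]
145 [567. -52.  79.] [184 179 177]
148 [566. -54.  76.] [107 104 103]
151 [564. -62.  46.] [88 82 80]
154 [562. -71.  13.] [ 96 127  57]<stdin>:8: RuntimeWarning: Mean of empty slice.
  ret = ret.dtype.type(ret / rcount)
```

Driven gear is at about (0.5786, 0.0053) with tooth phase 2.0°, and the shaft at about (0.567, -0.050). Next I go to the brass gear with the jaws opening.

Emit:
move_arm --targets '[{"jaw": 0, "yaw": 0, "xyz": [-1.2, 4.3, 0]}, {"jaw": 0, "yaw": 0, "xyz": [-1.2, 4.3, 0]}, {"jaw": 0, "yaw": 0, "xyz": [-1.3, 4.3, 0]}, {"jaw": 0, "yaw": 0, "xyz": [-1.3, 4.3, 0]}, {"jaw": 0, "yaw": 0, "xyz": [-1.3, 4.3, 0]}, {"jaw": 0, "yaw": 0, "xyz": [-1.3, 4.3, 0]}, {"jaw": 5, "yaw": 0, "xyz": [-1.3, 4.3, 0]}, {"jaw": 5, "yaw": 0, "xyz": [-1.3, 4.3, 0]}, {"jaw": 5, "yaw": 0, "xyz": [-1.3, 4.4, 0]}, {"jaw": 5, "yaw": 0, "xyz": [0, 0, 0]}, {"jaw": 5, "yaw": 0, "xyz": [0, 0, 0]}]'

```text
time: 13.2
tcp_pos: [0.4398, 0.3012, 0.1505]
tcp_rot: [180.0, 0.0, 75.1]
contact_force: [0.3, -0.0, 0.7]
gripper_width: 0.585
grip_force: 0.0
```

```bash
python3 - <<'E'
from h import *
c=read_camera("wrist"); np.save("w2.npy",c,allow_pickle=True); cv2.imwrite("pics/w2.png",c["img"])
print(project(c,[[.455,.349,.015]]),observe()["tcp_pos"])
c=np.load("w1.npy",allow_pickle=True).item();d=onplane(c,[[278,57]],.058)[0,:2]-[.5787,.0055];print("dot",np.degrees(np.arctan2(d[1],d[0])),np.hypot(*d))
E
```

```text
[[264.85380524 120.4475583 ]] [0.44040237 0.30018689 0.15041039]
dot -1.6007615445271315 0.014791856835297958
```

View pics/w2.png

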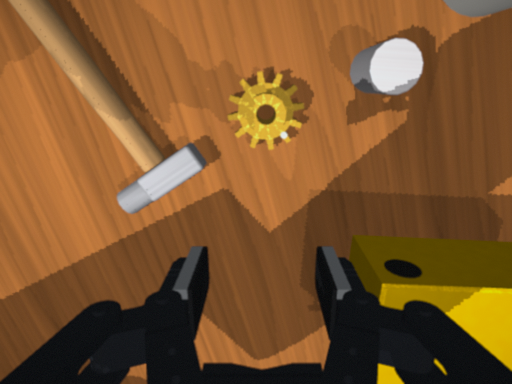

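The wrist view shows the brass gear at (266,112) with its dot at (284,136), clear of the bar and the hammer. I'll measure its centre, tooth phase and hub flats.

```bash
python3 - <<'E'
from gear import *
c=np.load("w2.npy",allow_pickle=True).item(); im=c["img"]; hsv=cv2.cvtColor(im,cv2.COLOR_BGR2HSV); P=cloud(c)
m=cv2.inRange(hsv,(19,120,60),(36,255,255)); m[170:]=0; m[:60]=0; m[:,:215]=0; m[:,315:]=0
n,l,s,ce=cv2.connectedComponentsWithStats(m); i=1+s[1:,4].argmax(); g=(l==i).astype(np.uint8)
cnt=max(cv2.findContours(g,0,2)[0],key=cv2.contourArea); f=np.zeros_like(g); cv2.drawContours(f,[cnt],-1,1,-1)
seed=onplane(c,[ce[i]],.015)[0,:2]; print("area",s[i,4],ce[i],seed)
print(gearfit(c,f,.015,12,seed,.026,.034))
b=(f>0)&(hsv[...,2]<75); n,l,s,ce2=cv2.connectedComponentsWithStats(b.astype(np.uint8)); 
for j in range(1,n):
    if s[j,4]>60: print("bore",s[j,4],ce2[j],onplane(c,[ce2[j]],.045)[0])
t=(f>0)&(P[...,2]>.036)&(P[...,2]<.06); v,u=np.nonzero(t)
cn=max(cv2.findContours(t.astype(np.uint8),0,2)[0],key=cv2.contourArea); hub=onplane(c,cn.astype(float),.045)[:,:2]
(hx,hy),R=cv2.minEnclosingCircle((hub*1000).astype(np.float32));print("hub",len(u),hx,hy,R)
ctr=gearfit(c,f,.015,12,seed,.026,.034)[0]
d=onplane(c,[[284,136]],.015)[0,:2]-ctr; print("dot",np.degrees(np.arctan2(d[1],d[0])),np.hypot(*d))
E
python3 - <<'E'
import sys; sys.path.insert(0,'.')
import os; os.chdir('.')
from gear import *
c=np.load("w1.npy",allow_pickle=True).item(); hsv=cv2.cvtColor(c["img"],cv2.COLOR_BGR2HSV)
m=((hsv[...,1]<70)&(hsv[...,2]>95)).astype(np.uint8); m[:, :205]=0; m[:,312:]=0; m[112:]=0
cnt=max(cv2.findContours(m,0,2)[0],key=cv2.contourArea); f=np.zeros_like(m); cv2.drawContours(f,[cnt],-1,1,-1)
print("driven, stricter",gearfit(c,f,.058,10,[.5787,.0055],.023,.029))
E
```

```text
area 3110 [264.76848875 109.47491961] [0.45737925 0.35834302]
(array([0.45731727, 0.35811137]), (0.4573237609863281, 0.35656826782226564, 0.03449882888793945), np.float64(-6.1072884376568055), np.float64(0.679937146045766), np.int64(706))
hub 1009 457.2579650878906 356.8115234375 16.56661605834961
dot -67.82495421723317 0.029310487598314672
driven, stricter (array([0.57844851, 0.00542025]), (0.5784044189453125, 0.005151777744293213, 0.029792667388916016), np.float64(2.14065119547521), np.float64(0.8003052913102974), np.int64(742))
```

```bash
python3 - <<'E'
from h import *
c=np.load("w2.npy",allow_pickle=True).item(); P=cloud(c); 
for v in (243,246,248,250,254,260): print(v,[(P[v,u]*1000).round().tolist() for u in(195,203,325,332)])
for n in("side","scene"):
    c=read_camera(n);P=cloud(c);c0=np.load(n+"0.npy",allow_pickle=True).item()
    s=((c0["range_z"]-c["range_z"])>.015)&(np.hypot(P[...,0]-.4404,P[...,1]-.3002)<.06)&(P[...,2]>.1)
    z=np.sort(P[s][:,2]);print(n,len(z),z[:12].round(3))
    q=P[(abs(P[...,0]-.457)<.04)&(abs(P[...,1]-.355)<.04)&(P[...,2]>.040)&(P[...,2]<.06)]; print("hub top",len(q),(q.min(0)+q.max(0))/2,q.mean(0))
E
```

```text
243 [[351.0, 243.0, 1.0], [359.0, 241.0, 1.0], [484.0, 208.0, 1.0], [491.0, 206.0, 1.0]]
246 [[413.0, 320.0, 186.0], [417.0, 319.0, 188.0], [470.0, 305.0, 188.0], [472.0, 305.0, 189.0]]
248 [[413.0, 320.0, 189.0], [417.0, 319.0, 189.0], [469.0, 305.0, 189.0], [472.0, 305.0, 190.0]]
250 [[414.0, 320.0, 192.0], [417.0, 319.0, 191.0], [469.0, 306.0, 192.0], [472.0, 304.0, 191.0]]
254 [[415.0, 320.0, 195.0], [418.0, 319.0, 194.0], [468.0, 306.0, 195.0], [471.0, 305.0, 196.0]]
260 [[416.0, 320.0, 200.0], [417.0, 316.0, 195.0], [467.0, 306.0, 201.0], [470.0, 306.0, 202.0]]
side 4138 [0.183 0.185 0.186 0.186 0.186 0.187 0.187 0.187 0.187 0.187 0.189 0.189]
hub top 47 [0.45616895 0.35592392 0.04349409] [0.45568526 0.35339926 0.04391603]
scene 2421 [0.183 0.184 0.184 0.185 0.187 0.187 0.187 0.187 0.189 0.189 0.189 0.19 ]
hub top 41 [0.45793363 0.35358311 0.0449389 ] [0.45841568 0.35203505 0.04403289]
```

Emit:
move_arm --targets '[{"jaw": 5, "yaw": -0.05, "xyz": [0.8, 2.7, 0]}, {"jaw": 5, "yaw": -0.058, "xyz": [0.9, 2.8, 0]}, {"jaw": 5, "yaw": 0, "xyz": [0, 0, -4]}, {"jaw": 5, "yaw": 0, "xyz": [0, 0, -4]}, {"jaw": 5, "yaw": 0, "xyz": [0, 0, -3]}, {"jaw": 5, "yaw": 0, "xyz": [0, 0, -1]}, {"jaw": 5, "yaw": 0, "xyz": [0, 0, 0]}]'

```text
time: 14.05
tcp_pos: [0.4572, 0.3528, 0.0281]
tcp_rot: [-179.9, 0.2, 68.6]
contact_force: [-0.2, 0.3, -0.8]
gripper_width: 0.59
grip_force: 0.0
```

Emit:
move_arm --targets '[{"jaw": 5, "yaw": 0, "xyz": [0, 0, -2]}, {"jaw": 5, "yaw": 0, "xyz": [0, 0, -1.5]}, {"jaw": 5, "yaw": 0, "xyz": [0, 0, -0.6]}, {"jaw": 5, "yaw": 0, "xyz": [0, 0, 0]}]'

```text
time: 14.45
tcp_pos: [0.4579, 0.3544, -0.0113]
tcp_rot: [-180.0, 0.1, 68.7]
contact_force: [0.0, 0.1, -0.2]
gripper_width: 0.583
grip_force: 0.0
```

Emit:
move_arm --grip_force 60 --targets '[{"jaw": 0, "yaw": 0, "xyz": [0, 0, 0]}, {"jaw": 0, "yaw": 0, "xyz": [0, 0, 0]}, {"jaw": 0, "yaw": 0, "xyz": [0, 0, 0]}, {"jaw": 0, "yaw": 0, "xyz": [0, 0, 0]}, {"jaw": 0, "yaw": 0, "xyz": [0, 0, 0]}]'

```text
time: 14.95
tcp_pos: [0.4588, 0.3555, -0.0096]
tcp_rot: [180.0, -0.1, 68.7]
contact_force: [-1.6, 0.8, 5.2]
gripper_width: 0.363
grip_force: 60.9
```

Emit:
move_arm --targets '[{"jaw": 0, "yaw": 0, "xyz": [0, 0, 1]}, {"jaw": 0, "yaw": 0, "xyz": [0, 0, 3]}, {"jaw": 0, "yaw": 0, "xyz": [0, 0, 4]}, {"jaw": 0, "yaw": 0, "xyz": [0, 0, 4]}, {"jaw": 0, "yaw": 0, "xyz": [0, 0, 4]}, {"jaw": 0, "yaw": 0, "xyz": [0, 0, 0]}, {"jaw": 0, "yaw": 0, "xyz": [0, 0, 0]}]'

```text
time: 15.65
tcp_pos: [0.4588, 0.355, 0.1494]
tcp_rot: [179.9, -0.1, 68.7]
contact_force: [-0.4, -1.8, -5.5]
gripper_width: 0.359
grip_force: 60.3
```

```bash
python3 - <<'E'
from h import *
c=read_camera("wrist"); np.save("w3.npy",c,allow_pickle=True); cv2.imwrite("pics/w3.png",c["img"][180:360,130:400].repeat(2,0).repeat(2,1))
o=observe();print(o["tcp_pos"],o["tcp_rot"],o["contact_force"])
E
```

```text
[0.45757474 0.35425709 0.14726389] [-1.79922215e+02  1.32049785e-01  6.86816861e+01] [-0.12657866  0.10804563 -4.27238264]
```

View pics/w3.png

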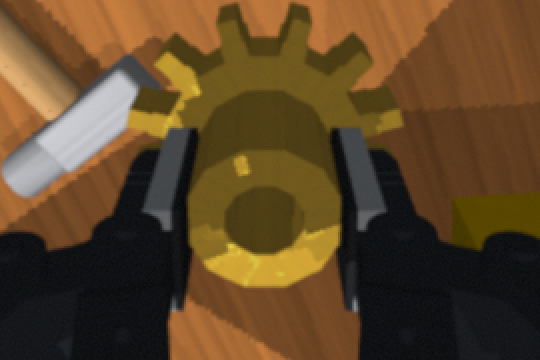

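The gear is held level, gap along tool x: the two top teeth in the crop are at (232,15) and (298,15), and the bore at (264,220). I'll refine its centre and phase.

```bash
python3 - <<'E'
from gear import *
c=np.load("w3.npy",allow_pickle=True).item(); im=c["img"]; hsv=cv2.cvtColor(im,cv2.COLOR_BGR2HSV); P=cloud(c)
z=.1473+.0098+.015
bore=onplane(c,[[262,290]],z+.03)[0]; print("bore",bore, "depth z disc",np.median(P[205:215,240:285,2]))
m=cv2.inRange(hsv,(20,120,30),(36,255,255)); m[250:]=0; m[:,:190]=0; m[:,335:]=0
n,l,s,ce=cv2.connectedComponentsWithStats(m); i=l[208,262]; g=l==i
# near side face of the teeth is hidden; tips of the two teeth on the camera side
for dz in (0,):
    v,u=np.nonzero(g); q=onplane(c,np.c_[u,v].astype(float),z)[:,:2]
    tx=np.array([np.cos(np.radians(68.68)),np.sin(np.radians(68.68))]);ty=np.array([-tx[1],tx[0]])
    d=q-np.array([.4576,.3543]); a=d@tx;b=d@ty
    print("extent tx",a.max(),"ty",b.min(),b.max())
    for off in (-.002,0,.002,.004):
        r=np.hypot(a-off,b); an=np.degrees(np.arctan2(b,a-off)); k=(r>.027)&(r<.036)&(abs(an)<60)
        print(off,"r max",np.percentile(r[abs(an)<50],99),"phase rel tx",np.degrees(np.angle(np.exp(12j*np.radians(an[k])).sum()))/12,k.sum())
E
```

```text
bore [0.457853   0.35423899 0.2021    ] depth z disc 0.17465005730469074
extent tx 0.038160243035756734 ty -0.03395602011653928 0.03322253244592934
-0.002 r max 0.03938107903622518 phase rel tx 14.313106487172824 1722
0 r max 0.037484997083434696 phase rel tx 14.694683020743625 1434
0.002 r max 0.03565138100914177 phase rel tx 14.765941559638884 1115
0.004 r max 0.03392688494051137 phase rel tx 14.735482972499264 862
```

Emit:
move_arm --targets '[{"jaw": 0, "yaw": 0.025, "xyz": [1.1, -4.1, 0]}, {"jaw": 0, "yaw": 0.025, "xyz": [1.1, -4.1, 0]}, {"jaw": 0, "yaw": 0.025, "xyz": [1.1, -4.1, 0]}, {"jaw": 0, "yaw": 0.025, "xyz": [1.1, -4.1, 0]}, {"jaw": 0, "yaw": 0.025, "xyz": [1.1, -4.1, 0]}, {"jaw": 0, "yaw": 0.025, "xyz": [1.1, -4.1, 0]}, {"jaw": 0, "yaw": 0.024, "xyz": [1.1, -4.0, 0]}, {"jaw": 0, "yaw": 0.024, "xyz": [1.1, -4.0, 0]}, {"jaw": 0, "yaw": 0.024, "xyz": [1.1, -4.0, 0]}, {"jaw": 0, "yaw": 0.024, "xyz": [1.0, -4.0, 0]}, {"jaw": 0, "yaw": 0, "xyz": [0, 0, -2]}, {"jaw": 0, "yaw": 0, "xyz": [0, 0, 0]}]'

```text
time: 16.9
tcp_pos: [0.563, -0.0517, 0.1222]
tcp_rot: [-179.3, -0.1, 82.6]
contact_force: [-2.3, 1.4, -5.4]
gripper_width: 0.36
grip_force: 60.5
```

Emit:
move_arm --targets '[{"jaw": 0, "yaw": 0, "xyz": [0, 0, -2]}, {"jaw": 0, "yaw": 0, "xyz": [0, 0, -1.5]}, {"jaw": 0, "yaw": 0, "xyz": [0, 0, 0]}, {"jaw": 0, "yaw": 0, "xyz": [0, 0, 0]}]'

```text
time: 17.3
tcp_pos: [0.566, -0.0502, 0.0928]
tcp_rot: [-179.8, -0.0, 82.8]
contact_force: [-0.1, 0.2, -3.9]
gripper_width: 0.365
grip_force: 60.5
```

```bash
python3 - <<'E'
from gear import *
o=observe();print(o["tcp_pos"],o["tcp_rot"],o["contact_force"])
c=read_camera("wrist"); np.save("w4.npy",c,allow_pickle=True)
hsv=cv2.cvtColor(c["img"],cv2.COLOR_BGR2HSV)
print(project(c,[[.5785,.0053,.058],[.567,-.0515,.085]]))
cv2.imwrite("pics/w4.png",c["img"][60:360,100:420].repeat(2,0).repeat(2,1))
E
```

```text
[ 0.56598297 -0.0502272   0.0928498 ] [-1.79825461e+02 -1.68473580e-02  8.28435759e+01] [-0.14057801  0.23317839 -3.91517023]
[[271.51420271 125.72060215]
 [264.52679657 230.70937631]]
```

View pics/w4.png

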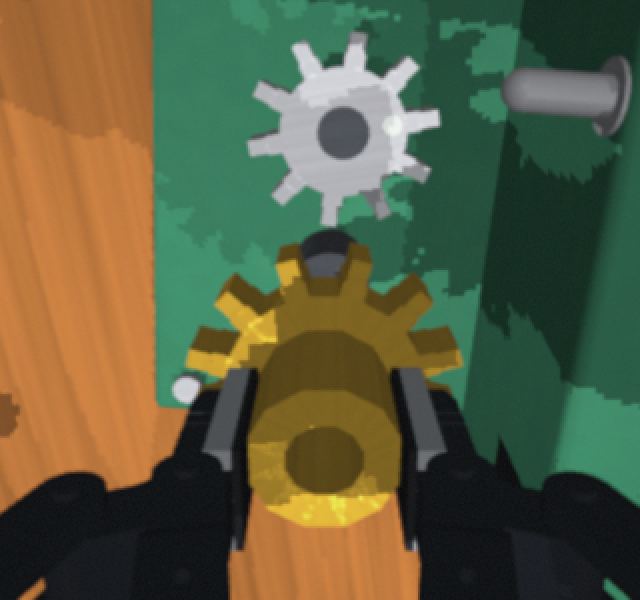

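The wrist view shows the driven gear's lower tooth at crop (329,212), pointing into the brass gap between the teeth at (290,265) and (358,265). The phase is good. Lowering with a small correction.

Emit:
move_arm --targets '[{"jaw": 0, "yaw": 0, "xyz": [0.1, -0.1, -1]}, {"jaw": 0, "yaw": 0, "xyz": [0, 0, -1]}, {"jaw": 0, "yaw": 0, "xyz": [0, 0, 0]}, {"jaw": 0, "yaw": 0, "xyz": [0, 0, 0]}]'

```text
time: 17.75
tcp_pos: [0.5676, -0.052, 0.0733]
tcp_rot: [-179.9, -0.0, 82.8]
contact_force: [0.4, -0.2, -3.5]
gripper_width: 0.358
grip_force: 60.6
```

Emit:
move_arm --targets '[{"jaw": 0, "yaw": 0, "xyz": [0, 0, -0.5]}, {"jaw": 0, "yaw": 0, "xyz": [0, 0, 0]}]'

```text
time: 17.95
tcp_pos: [0.568, -0.0522, 0.0685]
tcp_rot: [-180.0, -0.0, 82.8]
contact_force: [0.1, -0.6, -4.0]
gripper_width: 0.358
grip_force: 60.6
```

Emit:
move_arm --targets '[{"jaw": 0, "yaw": 0, "xyz": [0, 0, -0.4]}, {"jaw": 0, "yaw": 0, "xyz": [0, 0, 0]}]'

```text
time: 18.15
tcp_pos: [0.5678, -0.0521, 0.0644]
tcp_rot: [-179.9, -0.0, 82.8]
contact_force: [-0.3, -0.1, -4.7]
gripper_width: 0.363
grip_force: 60.6
```

Emit:
move_arm --targets '[{"jaw": 0, "yaw": 0, "xyz": [0, 0, -0.4]}, {"jaw": 0, "yaw": 0, "xyz": [0, 0, 0]}]'

```text
time: 18.35
tcp_pos: [0.5678, -0.0521, 0.0603]
tcp_rot: [-179.9, -0.0, 82.8]
contact_force: [-0.6, -0.2, -4.1]
gripper_width: 0.361
grip_force: 60.6
```

Emit:
move_arm --targets '[{"jaw": 0, "yaw": 0, "xyz": [0, 0, -0.4]}, {"jaw": 0, "yaw": 0, "xyz": [0, 0, 0]}]'

```text
time: 18.55
tcp_pos: [0.5677, -0.0521, 0.0563]
tcp_rot: [-179.9, -0.0, 82.8]
contact_force: [-0.8, 0.3, -4.5]
gripper_width: 0.356
grip_force: 60.6
```

Emit:
move_arm --targets '[{"jaw": 0, "yaw": 0, "xyz": [0, 0, -0.4]}, {"jaw": 0, "yaw": 0, "xyz": [0, 0, 0]}]'

```text
time: 18.75
tcp_pos: [0.5678, -0.0521, 0.0523]
tcp_rot: [-179.9, -0.0, 82.8]
contact_force: [-0.5, 0.5, -3.9]
gripper_width: 0.357
grip_force: 60.6
```

Shaft is in the bore, with no resistance. Next comes the mesh zone, where the underside passes 58 mm.

Emit:
move_arm --targets '[{"jaw": 0, "yaw": 0, "xyz": [0, 0, -0.4]}, {"jaw": 0, "yaw": 0, "xyz": [0, 0, 0]}]'

```text
time: 18.95
tcp_pos: [0.5677, -0.0521, 0.0483]
tcp_rot: [-179.9, -0.0, 82.8]
contact_force: [-0.7, 0.8, -4.0]
gripper_width: 0.359
grip_force: 60.6
```

Emit:
move_arm --targets '[{"jaw": 0, "yaw": 0, "xyz": [0, 0, -0.4]}, {"jaw": 0, "yaw": 0, "xyz": [0, 0, 0]}]'

```text
time: 19.15
tcp_pos: [0.5677, -0.0521, 0.0443]
tcp_rot: [-179.9, -0.0, 82.8]
contact_force: [0.3, -0.1, -5.2]
gripper_width: 0.361
grip_force: 60.6
```

Emit:
move_arm --targets '[{"jaw": 0, "yaw": 0, "xyz": [0, 0, -0.4]}, {"jaw": 0, "yaw": 0, "xyz": [0, 0, 0]}]'

```text
time: 19.35
tcp_pos: [0.5677, -0.0521, 0.0403]
tcp_rot: [-179.9, -0.0, 82.8]
contact_force: [-1.5, 0.8, -3.4]
gripper_width: 0.36
grip_force: 60.6
```

Emit:
move_arm --targets '[{"jaw": 0, "yaw": 0, "xyz": [0, 0, -0.3]}, {"jaw": 0, "yaw": 0, "xyz": [0, 0, 0]}]'

```text
time: 19.55
tcp_pos: [0.5679, -0.0521, 0.0375]
tcp_rot: [-180.0, -0.0, 82.8]
contact_force: [-0.1, -0.1, -4.5]
gripper_width: 0.357
grip_force: 60.6
```

Emit:
move_arm --targets '[{"jaw": 0, "yaw": 0, "xyz": [0, 0, -0.2]}, {"jaw": 0, "yaw": 0, "xyz": [0, 0, 0]}]'

```text
time: 19.75
tcp_pos: [0.568, -0.0521, 0.0357]
tcp_rot: [-180.0, -0.0, 82.8]
contact_force: [0.3, 0.3, -3.3]
gripper_width: 0.358
grip_force: 60.6
```

Emit:
move_arm --targets '[{"jaw": 0, "yaw": 0, "xyz": [0, 0, -0.15]}, {"jaw": 0, "yaw": 0, "xyz": [0, 0, 0]}]'

```text
time: 19.95
tcp_pos: [0.5683, -0.0522, 0.0354]
tcp_rot: [180.0, 0.0, 82.8]
contact_force: [-2.2, 0.0, 0.6]
gripper_width: 0.357
grip_force: 61.1
```

Emit:
move_arm --targets '[{"jaw": 0, "yaw": 0, "xyz": [0, 0, -0.15]}, {"jaw": 0, "yaw": 0, "xyz": [0, 0, 0]}]'

```text
time: 20.15
tcp_pos: [0.5684, -0.0522, 0.0354]
tcp_rot: [179.9, 0.0, 82.8]
contact_force: [-4.6, 0.4, 7.0]
gripper_width: 0.36
grip_force: 61.9
```

It seated at exactly the expected height. Release and lift.

Emit:
move_arm --targets '[{"jaw": 4.6, "yaw": 0, "xyz": [0, 0, 0]}, {"jaw": 4.6, "yaw": 0, "xyz": [0, 0, 0]}, {"jaw": 4.6, "yaw": 0, "xyz": [0, 0, 0]}, {"jaw": 4.6, "yaw": 0, "xyz": [0, 0, 1]}, {"jaw": 4.6, "yaw": 0, "xyz": [0, 0, 3]}, {"jaw": 4.6, "yaw": 0, "xyz": [0, 0, 4]}, {"jaw": 4.6, "yaw": 0, "xyz": [0, 0, 4]}, {"jaw": 4.6, "yaw": 0, "xyz": [0, -4, 0]}, {"jaw": 4.6, "yaw": 0, "xyz": [0, 0, 0]}, {"jaw": 4.6, "yaw": 0, "xyz": [0, 0, 0]}]'

```text
time: 21.15
tcp_pos: [0.5684, -0.0928, 0.1536]
tcp_rot: [180.0, -0.0, 82.7]
contact_force: [0.2, -0.0, -0.2]
gripper_width: 0.543
grip_force: 0.0
```

```bash
python3 guard.py; python3 - <<'E'
from h import *
c=read_camera("wrist"); P=cloud(c); cv2.imwrite("pics/w5.png",c["img"][:260,100:420].repeat(2,0).repeat(2,1))
hsv=cv2.cvtColor(c["img"],cv2.COLOR_BGR2HSV); m=(cv2.inRange(hsv,(19,110,40),(36,255,255))>0)&(np.hypot(P[...,0]-.567,P[...,1]+.05)<.04)
z=P[m][:,2]; print("disc top",np.median(z[z<.07]),"hub top",np.percentile(z,95),m.sum(), np.median(P[m&(P[...,2]>.08)],0))
for n in("scene","side"):
    c=read_camera(n);P=cloud(c);o=(P[...,0]>.35)&(P[...,0]<.75)&(P[...,2]>.008)&(P[...,2]<.2)
    k,lab,st,ce=cv2.connectedComponentsWithStats(o.astype(np.uint8)); print(n,[ce[i].round().tolist() for i in range(1,k) if st[i,4]>80])
E
```

```text
((577.739013671875, 143.20602416992188), (110.09769439697266, 175.4989013671875), 72.41614532470703) [[477.0, 117.0], [645.0, 64.0], [678.0, 169.0], [511.0, 222.0]]
[ 0.5679971  -0.09209778  0.15290693]
disc top 0.060877623391373314 hub top 0.09163102523137695 4078 [ 0.56828602 -0.05054553  0.09089531]
scene [[386.0, 8.0], [331.0, 69.0], [350.0, 131.0], [317.0, 133.0], [287.0, 200.0], [200.0, 200.0], [166.0, 258.0], [198.0, 265.0], [219.0, 272.0], [150.0, 306.0], [61.0, 355.0]]
side [[29.0, 47.0], [92.0, 125.0], [245.0, 182.0], [126.0, 187.0], [321.0, 252.0], [216.0, 255.0], [379.0, 294.0], [301.0, 286.0], [478.0, 334.0]]
```

View pics/w5.png

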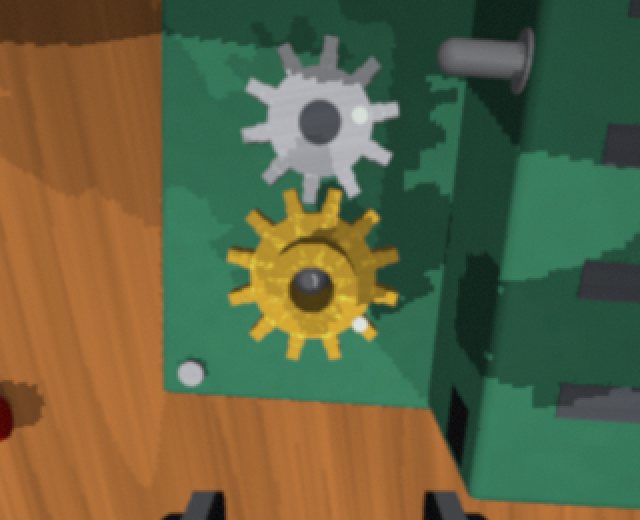

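The brass gear is flat on its seat, with its disc top at about 60 mm and hub top at about 90 mm. Its teeth straddle the driven gear's tooth at crop (313,195). The guard is still about 97° open, the other objects have not moved, and the gripper is clear.

```bash
python3 -c "
from workcell import *
print(close_job())"
```

```text
the job is handed in; nothing more can be done
None
```

The job is handed in at about 21 s: the guard was popped and swung to about 97°, and the brass gear sits flat on its seat in mesh, with nothing else moved; the reported TCP was about 30 mm below the real fingertips, which I allowed for, and the guard took about 34 N to trip rather than the stated 5 N.

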